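# Take the pinch-release lid off the canister

## Task

Open the white canister: pinch the two spring buttons on its lid together, fully in, so that the catches let go, lift the lid off and put it down (do not drop it) the right way up on the middle of the round wooden trivet, then let go so that the buttons spring out again. Leave the canister standing where it is and do not disturb anything else.

Things in the scene. Friction and masses are not known exactly. Their poses are not given: they have to be found in the camera images.
- canister: White stoneware canister, a plain cylinder 110 mm across, 115 mm high, about 0.9 kg, loose on the worktop, closed by the lid. Origin: centre of its underside, z up. Its mouth has an inward lip 6 mm thick (80 mm clear opening) under which the lid's two catches hook; lifted with a catch engaged, the lid takes the canister along.
- canister_mouth (a point): Centre of the canister's mouth, at rim height (115 mm above its origin).
- lid: Round lid, about 0.25 kg: plug below (76 mm across, 16 high: its foot), steel flange (108 across, 6 thick, top face 22 mm above the origin, rests on the rim), black handle block (30 along x, 22 along y, top 58 mm above the origin) between two buttons at its +y and -y. Origin: centre of the plug's underside, 99 mm above the canister's origin while closed; z up.
- lid_grip (a point): Point midway between the two buttons, 46 mm above the lid's origin (24 mm above the flange, 12 mm below the top of the handle): where to take the lid, with the fingers closing along the lid's y axis.
- button_l (a joint): Spring button, +y side of the handle: ribbed steel plate 34 mm wide, 30 high (28 to 58 mm above the lid's origin), outer face 30 mm from the lid's axis when free. Value: travel inward in m, 0 free, 0.008 fully in (5 N), springs back. Its catch is clear of the lip from 6 mm on. Over both buttons: 60 mm free, 44 mm fully in, where they stop hard and make a firm grip to carry the lid.
- button_r (a joint): The same button mirrored, on the -y side of the lid's handle; value = travel inward (towards +y of the lid), 0 to 0.008 m.
- trivet: Round wooden trivet with a cork face, 170 mm across, 12 mm thick, about 0.5 kg, lying loose on the worktop. Origin at the centre of its underside, z up; its top face is 12 mm above.
- mug: Bystander: white spotted mug with a handle, 82 x 114 x 91 mm, loose. Origin at the centre of its underside.
- pepper_mill: Bystander: dark wooden pepper mill, 58 mm across, 170 mm high, loose. Origin at the centre of its underside.
- tin: Bystander: low food tin, 76 mm across, 58 mm high, loose. Origin at the centre of its underside.
- teaspoon: Bystander: steel teaspoon, 130 x 27 x 11 mm, lying loose along its x axis. Origin at the centre of its underside.

How it is judged:
On the way, in this order (a step that is already met when the one before it is completed fails the run):
1. both buttons are pressed in (6 mm or more each) while the lid still sits on the canister (value of joint each of button_l, button_r above 0.006 m and distance between lid and canister_mouth below 0.025 m), for 0.1 s.
2. the lid is lifted clear of the canister, its underside 10 mm or more above the rim, and the canister stays standing (z of lid in the frame of canister above 0.125 m and angle between canister's own z axis and vertical below 0.15 rad and contact force between the fingers and lid above 0.5 N), for 0.1 s.
3. the lid is put down on the trivet by hand: within 12 mm of its top face while the fingers still hold it (horizontal distance between lid and trivet below 0.045 m and z of lid in the frame of trivet below 0.024 m and contact force between the fingers and lid above 0.5 N), for 0.05 s.
At the end, for the whole second after the job is handed in: The lid stands the right way up (within 0.1 rad) and at rest on its foot on the trivet, its axis within 45 mm of the trivet's centre, released, with both buttons sprung out (within 2 mm); the open canister stands upright (within 0.1 rad) within 60 mm of where it was (horizontal distance between lid and trivet below 0.045 m and z of lid in the frame of trivet between 0.008 and 0.017 m and angle between each of lid, canister's own z axis and vertical below 0.1 rad and value of joint each of button_l, button_r below 0.002 m and linear speed of lid below 0.02 m/s and distance of canister from where it was at the start of the episode below 0.06 m); the robot touches nothing.
It fails at once if the canister is lifted, shoved more than 60 mm or tipped over (distance of canister from where it was at the start of the episode above 0.06 m or angle between canister's own z axis and vertical above 0.4 rad).
It fails at once if the trivet is shoved more than 60 mm (distance of trivet from where it was at the start of the episode above 0.06 m).
It fails at once if a bystander (mug, pepper mill, tin, teaspoon) is moved more than 40 mm (distance of any of mug, pepper_mill, tin, teaspoon from where it was at the start of the episode above 0.04 m).
It also fails if it takes over 43 s, if anything falls off the work surface, if the arm or the gripper's body presses on something with over 40 N, if the wrist force passes 120 N, or if a joint passes its speed limit or range.

## Robot

A 6-joint arm with a two-finger parallel gripper is mounted at the origin on a cart in front of the work surface, level with it; the furniture and walls round the work are solid. World frame = base frame: x ahead of the robot, y to its left, z up, the work surface at z = 0. Lengths are in m, angles in rad, forces in N, time in s.
With the tool pointing down it reaches from about 0.375 to 0.9 m from the base axis. Payload 3.1 kg.
Tool frame: the origin (TCP) lies midway between the tips of the shut fingers; the grasp point (between the pads) lies manip.grip_depth behind it (manip.grip_depth is the distance from the TCP to the grasp point, in m); z points along the fingers, y is the direction in which the jaws open and shut (so a half turn about z gives the same grasp; the last joint's range is limited). The gripper opens to 85 mm and grips with 20 to 120 N. Pads are 22 mm wide; open, the fingers measure 114 mm over their backs; the gripper's body (76 mm by 85 mm) begins 54 mm behind the grasp point. The pads swing forward as they close: fully open they stand 13 mm farther back than shut.
Start: joints at [-1.353, 0.527, 1.433, -0, 1.181, -0.178], TCP at [0.242, -0.576, 0.207] pointing down, gripper open.
Joint ranges: [-3.08, 3.08], [-0.75, 2.2], [0.22, 2.44], [-1.43, 4.57], [0, 2.65], [-2.85, 2.85]. Speed limits (rad/s): [2.79, 2.79, 3.14, 3.14, 3.14, 3.14].

## Interface

Orientations are given as a unit quaternion [x, y, z, w].
In Python, from station import manip, vision gives the robot as it stands.
- The arm moves only by the shell command python3 -m crank 'ROWS' [FORCE]. ROWS is JSON, a list of rows, each an object with "grip": the closure, from 0 (fully open) to 1 (shut); "offset": the shift along the tool's x, y, z in mm, a list of three; "angular": the turn, a rotation vector about the tool's x, y, z in degrees, a list of three. A call has 1 to 10 rows; each row is the pose to reach, as a shift and turn from the pose commanded when the call began, along the tool's axes at that moment; what a row does not reach only later rows make up. A row lasts 1/10 s, in which the tool goes at most 50 mm and 8.59 degrees, less where a joint would pass 70% of its speed; a pose out of reach is approached as far as the arm can. A call with a gripper value outside its range is refused whole. The fingers move at their own pace and stop on an object; FORCE is the grip in N (left out, the last holds). Time passes only in rows, so rows that repeat a pose let the fingers close. It gives the time, the measured TCP pose, the force and the opening at its end, in the units of the state.
- manip.sense(): the state, without advancing time (a new reading comes with each control period).
- vision.snapshot(name): name is "side" or "top" or "wrist"; returns a dict with "pixels" (400x640x3 uint8, red, green, blue), "intrinsics" (3x3 intrinsics, pixels), "R" (3x3) and "t" (3): a world point X has camera coordinates R X + t. Camera axes: x right, y down, z forward; pixel columns grow to the right and rows downward; lengths in m; the calibration is good to about 2 mm. A picture is of the moment at which its call begins. There is no depth.
- manip.sign_off(): hands the job in, once; it reports no verdict.
The state is a dict: "t": time; "q": joint angles; "qd": joint speeds; "tau": joint torques, N m; "tcp_pos": TCP position; "tool_rot": TCP orientation; "force": force on the tool from outside, world axes, zero at the start; "ft_torque": the same for the moment, N m; "finger_gap": opening from 0.0 (shut) to 1.0 (fully open).
Only numpy, scipy, OpenCV 4.12 (cv2) and the standard library are available. Lean on these libraries where they do the work, as an engineer would, in place of code of your own. Each camera call takes 0.05 s, during which the arm holds its last target.

## Working session

There is one attempt and no reset: what is moved stays moved. The work goes in short steps, Python scripts to look and compute and a shell command to move; the robot and the scene stay as the last step left them, time stands still between calls to the robot, and variables do not carry over. Pictures are saved under pics/ and viewed, and the job is handed in when it is done.

```bash
mkdir -p pics; ls; python3 - <<'E'
from station import manip, vision
import cv2,json
print(manip.sense(), manip.grip_depth)
for n in ["side","top","wrist"]:
    s=vision.snapshot(n); cv2.imwrite(f"pics/{n}0.png",s["pixels"][:,:,::-1])
    print(n,s["intrinsics"],s["R"],s["t"])
E
```

```text
pics
{'t': 0.0, 'q': array([-1.35250390e+00,  5.28489721e-01,  1.43393756e+00,  1.96505535e-05,
        1.18140329e+00, -1.78491608e-01]), 'qd': array([ 5.04769619e-04,  4.71141356e-04,  3.69416536e-05, -1.62365909e-03,
       -7.80758203e-04,  1.66616355e-03]), 'tau': array([-5.08620542e-04, -4.42353129e+01, -1.78022915e+01, -2.68082676e-04,
        8.42540700e-03, -4.26008157e-06]), 'tcp_pos': array([ 0.24139744, -0.57564302,  0.20570801]), 'tool_rot': array([ 9.80384891e-01,  1.97089353e-01, -1.31825456e-05, -1.11892073e-03]), 'force': array([-0.48899593,  0.29646542,  0.28822808]), 'ft_torque': array([0.0264758 , 0.01989696, 0.01042764]), 'finger_gap': 0.9991758344648194} 0.0187
side [[520.80076319   0.         326.81327956]
 [  0.         520.80076319 203.07736847]
 [  0.           0.           1.        ]] [[ 0.96171308 -0.27364081  0.01512158]
 [-0.08622717 -0.35449787 -0.93107257]
 [ 0.26014002  0.89412078 -0.36452051]] [-0.48729844  0.20101679  1.74054862]
top [[408.49310915   0.         320.36164682]
 [  0.         408.49310915 199.40609385]
 [  0.           0.           1.        ]] [[ 0.00582938 -0.99972735  0.02261069]
 [-0.98861755 -0.009161   -0.15017131]
 [ 0.15033751 -0.02147792 -0.9884014 ]] [0.06519159 0.55017828 1.28524124]
wrist [[300.04375132   0.         323.46545279]
 [  0.         300.04375132 197.41246652]
 [  0.           0.           1.        ]] [[ 0.38565797 -0.92263972 -0.00197001]
 [-0.89030414 -0.37270053  0.26163495]
 [-0.24212902 -0.0991477  -0.96516489]] [-0.62445864 -0.03316168  0.37853326]
```

View pics/side0.png

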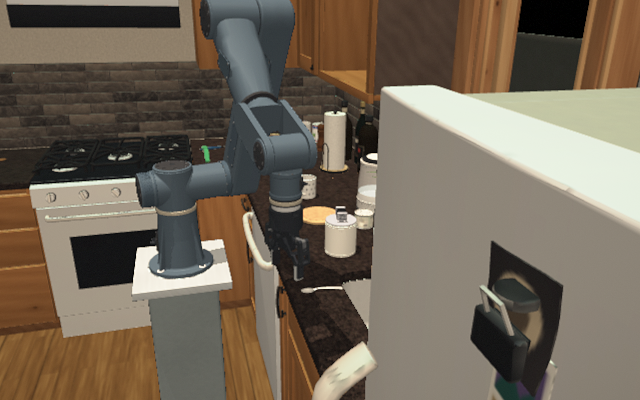

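View pics/top0.png

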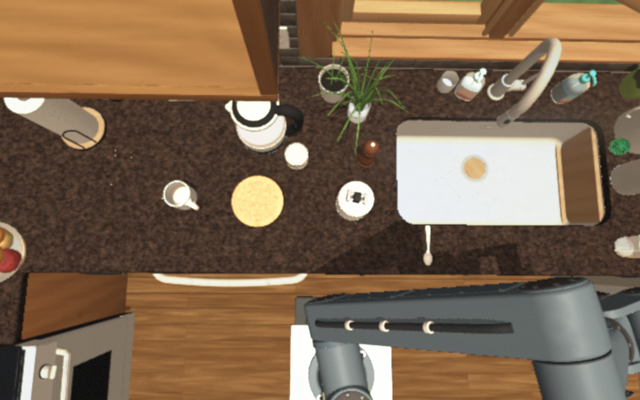

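View pics/wrist0.png

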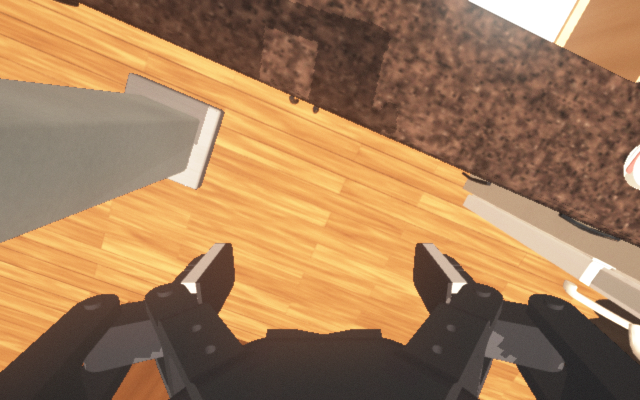

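The top view shows the lid at about (356,199), trivet (257,201), mug (180,195), tin (296,155), pepper mill (369,152) and spoon (428,245). I'll measure the lid and trivet next.

```bash
cat > h.py <<'E'
import numpy as np, cv2
from station import manip, vision
from scipy.spatial.transform import Rotation as Ro
def ray(s,u,v,z):
    R,t,K=np.array(s["R"]),np.array(s["t"]),np.array(s["intrinsics"])
    c=-R.T@t; d=R.T@np.linalg.inv(K)@np.array([u,v,1.]); return c+d*(z-c[2])/d[2]
def proj(s,X):
    p=np.array(s["R"])@np.array(X)+np.array(s["t"]); p=np.array(s["intrinsics"])@p; return p[:2]/p[2]
def two(s1,p1,s2,p2):
    A=[];b=[]
    for s,p in((s1,p1),(s2,p2)):
        R,t,K=np.array(s["R"]),np.array(s["t"]),np.array(s["intrinsics"])
        c=-R.T@t; d=R.T@np.linalg.inv(K)@np.array([*p,1.]); d/=np.linalg.norm(d)
        P=np.eye(3)-np.outer(d,d);A.append(P);b.append(P@c)
    return np.linalg.lstsq(np.vstack(A),np.hstack(b),rcond=None)[0]
def snap(n,f,crop=None,k=1):
    s=vision.snapshot(n); im=s["pixels"][:,:,::-1].copy()
    if crop: x0,y0,x1,y1=crop; o=im[y0:y1,x0:x1]
    else: o=im
    if f: cv2.imwrite("pics/"+f,cv2.resize(o,None,fx=k,fy=k,interpolation=cv2.INTER_CUBIC))
    return s,im
E
python3 - <<'E'
from h import *
s,im=snap("top","top1.png",(326,169,386,229),10)
s2,im2=snap("side","side1.png",(290,160,390,310),4)
hsv=cv2.cvtColor(im,cv2.COLOR_BGR2HSV)
m=cv2.inRange(hsv,(8,70,130),(30,255,255)); m[:, :215]=0; m[:,300:]=0; m[:160]=0; m[245:]=0
cs,_=cv2.findContours(m,cv2.RETR_EXTERNAL,cv2.CHAIN_APPROX_NONE)
c=max(cs,key=cv2.contourArea); e=cv2.fitEllipse(c); print("trivet",e,ray(s,*e[0],0.012))
print("scale", np.linalg.norm(ray(s,e[0][0]+e[1][0]/2,e[0][1],.012)-ray(s,*e[0],0.012)))
for n,p,z in(("lid",(356,199),.157),("mug",(178,195),.09),("tin",(296,155),.058),("mill",(369,152),.17),("spoon",(428,245),0)): print(n,ray(s,*p,z))
E
```

```text
trivet ((256.9976806640625, 200.78753662109375), (51.06391143798828, 52.32553482055664), 68.14512634277344) [0.54749598 0.27809346 0.012     ]
scale 0.08420479205148285
lid [ 0.5341956  -0.03381411  0.157     ]
mug [0.5519291  0.51257502 0.09      ]
tin [0.69242658 0.14982667 0.058     ]
mill [ 0.67459405 -0.07233633  0.17      ]
spoon [ 0.40648642 -0.28891771  0.        ]
```

View pics/top1.png

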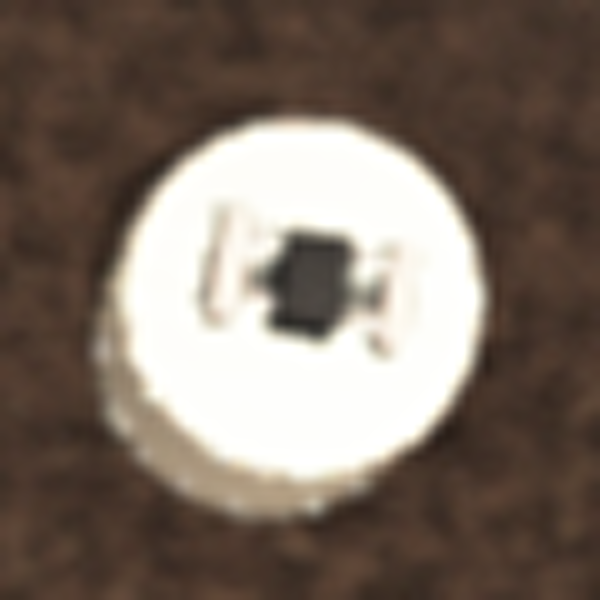

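View pics/side1.png

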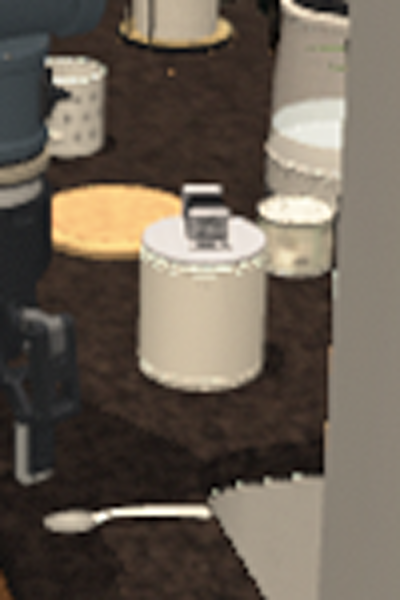

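```bash
python3 - <<'E'
from h import *
s,im=snap("top",None)
g=cv2.cvtColor(im,cv2.COLOR_BGR2GRAY)
m=cv2.inRange(g,225,255); r=np.zeros_like(m); r[169:229,326:386]=m[169:229,326:386]
c=max(cv2.findContours(r,cv2.RETR_EXTERNAL,cv2.CHAIN_APPROX_NONE)[0],key=cv2.contourArea)
e=cv2.fitEllipse(c); print("flange",e,ray(s,*e[0],.121))
b=cv2.inRange(g,0,90); r=np.zeros_like(b); r[188:206,346:364]=b[188:206,346:364]
M=cv2.moments(r,True); p=(M['m10']/M['m00'],M['m01']/M['m00']); print("handle",p,ray(s,*p,.155))
a=ray(s,326+22.0,169+26.5,.150);b=ray(s,326+38.8,169+29.8,.150); d=a-b; print("yaxis",d,np.degrees(np.arctan2(-d[0],d[1])),(a+b)/2)
st=manip.sense(); R=Ro.from_quat(st["tool_rot"]).as_matrix(); print(R.round(3))
print("yaw of tool y",np.degrees(np.arctan2(-R[0,1],R[1,1])))
L=np.array([.534,-.034,.27]); print("offset mm",1000*R.T@(L-st["tcp_pos"]))
s=vision.snapshot("wrist"); Rc=np.array(s["R"]); c=-Rc.T@np.array(s["t"]); print("cam in tool",R.T@(c-st["tcp_pos"]), "fwd", R.T@Rc[2])
E
```

```text
flange ((355.6341552734375, 198.56765747070312), (33.80961227416992, 34.512428283691406), 118.48675537109375) [ 0.54106319 -0.0366711   0.121     ]
handle (356.41818181818184, 197.03636363636363) [ 0.54041947 -0.03532322  0.155     ]
yaxis [0.00949858 0.05017428 0.        ] -10.719896418676374 [ 0.54087071 -0.03581906  0.15      ]
[[ 0.922  0.386 -0.   ]
 [ 0.386 -0.922  0.001]
 [ 0.    -0.001 -1.   ]]
yaw of tool y -157.26933892450162
offset mm [ 479.29438839 -387.06945984  -63.27957588]
cam in tool [ 0.06640938  0.00063236 -0.16695838] fwd [-2.61988056e-01 -1.97156067e-04  9.65071096e-01]
```

```bash
python3 -m crank '[{"grip":0,"offset":[0,0,-60],"angular":[0,0,0]},{"grip":0,"offset":[50,-39,-64],"angular":[0,0,5]},{"grip":0,"offset":[85,-67,-64],"angular":[0,0,10]},{"grip":0,"offset":[120,-95,-64],"angular":[0,0,15]},{"grip":0,"offset":[155,-122,-64],"angular":[0,0,20]},{"grip":0,"offset":[190,-150,-64],"angular":[0,0,25]},{"grip":0,"offset":[225,-177,-64],"angular":[0,0,30]},{"grip":0,"offset":[260,-205,-64],"angular":[0,0,33.4]},{"grip":0,"offset":[295,-233,-64],"angular":[0,0,33.4]},{"grip":0,"offset":[330,-260,-64],"angular":[0,0,33.4]}]'; cat > w.py <<'E'
from h import *
import sys
L=np.array([float(a) for a in sys.argv[1:4]]); yaw=float(sys.argv[4])
st=manip.sense(); R=Ro.from_quat(st["tool_rot"]).as_matrix()
print("t",st["t"],"tcp",st["tcp_pos"].round(4),"gap",round(st["finger_gap"],3),"F",st["force"].round(2),"q",np.round(st["q"],2))
d=np.radians(yaw); Y=np.array([-np.sin(d),np.cos(d),0])
if Y@R[:,1]<0: Y=-Y
Z=np.array([0,0,-1.]); T=np.column_stack([np.cross(Y,Z),Y,Z])
print("offset mm",(1000*R.T@(L-st["tcp_pos"])).round(1),"rot",np.degrees(Ro.from_matrix(R.T@T).as_rotvec()).round(2))
E
python3 w.py .541 -.036 .27 -10.7
```

```text
t: 1.35
tcp_pos: [0.446, -0.2073, 0.271]
tool_rot: [0.996, -0.093, 0.0, 0.0]
force: [0.3, -1.2, -0.2]
finger_gap: 1.0
t 1.35 tcp [ 0.446  -0.2073  0.271 ] gap 1.0 F [ 0.28 -1.24 -0.23] q [-0.66  0.27  1.68  0.    1.2   1.09]
offset mm [  61.6 -186.     1. ] rot [ 0.01 -0.03  0.02]
```

```bash
python3 -m crank '[{"grip":0,"offset":[12,-37,0],"angular":[0,0,0]},{"grip":0,"offset":[25,-74,0],"angular":[0,0,0]},{"grip":0,"offset":[37,-112,0],"angular":[0,0,0]},{"grip":0,"offset":[50,-150,0],"angular":[0,0,0]},{"grip":0,"offset":[61.6,-186,1],"angular":[0,0,0]},{"grip":0,"offset":[61.6,-186,1],"angular":[0,0,0]},{"grip":0,"offset":[61.6,-186,1],"angular":[0,0,0]}]'; python3 w.py .541 -.036 .27 -10.7
python3 - <<'E'
from h import *
s,im=snap("wrist","w2.png"); print(proj(s,[.541,-.036,.157]))
snap("top","t2.png",(326,149,406,229),7)
E
```

```text
t: 2.05
tcp_pos: [0.5403, -0.037, 0.2696]
tool_rot: [0.996, -0.092, -0.0, 0.0]
force: [-0.5, 0.2, -1.3]
finger_gap: 0.999
t 2.05 tcp [ 0.5403 -0.037   0.2696] gap 0.999 F [-0.47  0.15 -1.29] q [-0.27  0.34  1.56 -0.    1.24  1.48]
offset mm [ 0.5 -1.1 -0.5] rot [0.03 0.03 0.16]
[321.84495316 187.62544128]
```

View pics/w2.png

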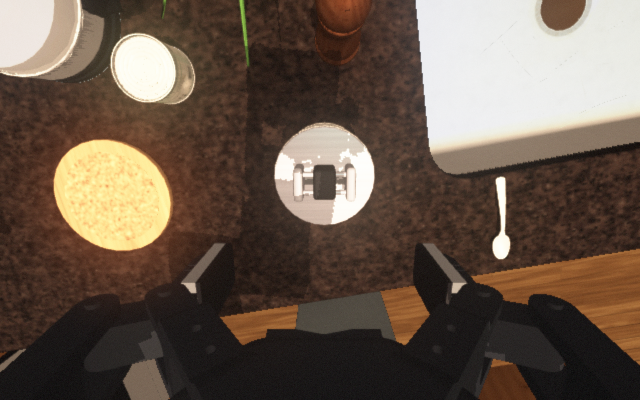

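The wrist view shows the lid centred at about (324,174), with the handle at (325,182) and buttons level with the jaws. I'll refine the numbers.

```bash
python3 - <<'E'
from h import *
s,im=snap("wrist","w3.png",(270,115,380,230),5)
g=cv2.cvtColor(im,cv2.COLOR_BGR2GRAY); hsv=cv2.cvtColor(im,cv2.COLOR_BGR2HSV)
m=cv2.inRange(g,125,255); r=np.zeros_like(m); r[115:230,265:385]=m[115:230,265:385]
c=max(cv2.findContours(r,cv2.RETR_EXTERNAL,cv2.CHAIN_APPROX_NONE)[0],key=cv2.contourArea)
e=cv2.fitEllipse(cv2.convexHull(c)); print("flange",e,ray(s,*e[0],.121))
b=cv2.inRange(g,0,75); r=np.zeros_like(b); r[155:210,306:343]=b[155:210,306:343]
c=max(cv2.findContours(r,cv2.RETR_EXTERNAL,cv2.CHAIN_APPROX_NONE)[0],key=cv2.contourArea)
x,y,w,h=cv2.boundingRect(c); print("handle bb",x,y,w,h)
print(ray(s,x,y,.157),ray(s,x+w,y+h,.157),ray(s,x+w/2,y+h/2,.157))
m=cv2.inRange(hsv,(8,60,120),(35,255,255)); m[:, 200:]=0;m[:120]=0;m[260:]=0
c=max(cv2.findContours(m,cv2.RETR_EXTERNAL,cv2.CHAIN_APPROX_NONE)[0],key=cv2.contourArea)
e=cv2.fitEllipse(cv2.convexHull(c)); print("trivet",e,ray(s,*e[0],.012))
E
```

```text
flange ((322.9042663574219, 173.74269104003906), (99.7075424194336, 101.5953598022461), 172.06610107421875) [ 0.54694773 -0.03951679  0.121     ]
handle bb 312 165 22 34
[ 0.56370658 -0.03234813  0.157     ] [ 0.52728178 -0.04674964  0.157     ] [ 0.54577126 -0.03943934  0.157     ]
trivet ((111.96717071533203, 195.73239135742188), (107.30670928955078, 127.4068603515625), 126.94389343261719) [0.55224469 0.27394938 0.012     ]
```

View pics/w3.png

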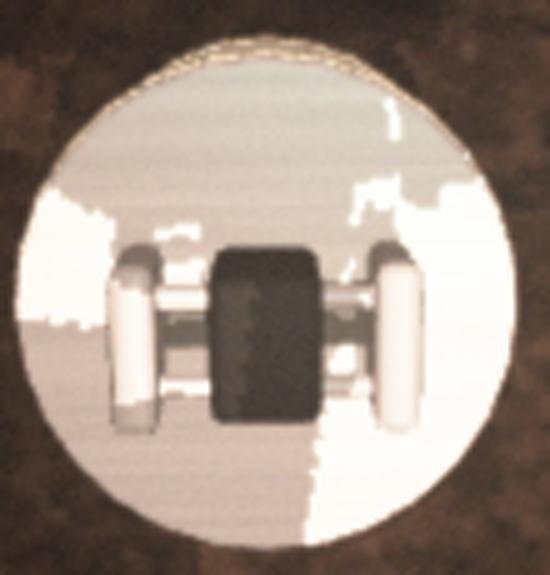

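```bash
python3 -m crank '[{"grip":0,"offset":[3,2,35],"angular":[0,0,0]},{"grip":0,"offset":[3,1,70],"angular":[0,0,0]},{"grip":0,"offset":[3,1,75],"angular":[0,0,0]},{"grip":0,"offset":[3,1,75],"angular":[0,0,0]}]'; python3 w.py .543 -.038 .195 -10.7
python3 - <<'E'
from h import *
s,im=snap("wrist","w4.png",(220,100,430,310),3)
st=manip.sense();R=Ro.from_quat(st["tool_rot"]).as_matrix()
for w,z in((.021,.157),(.030,.157)):
  for sy in(-1,1): 
    print((proj(s,[st["tcp_pos"][0],st["tcp_pos"][1],z]+sy*w*R[:,1])-[220,100])*3)
for n,p,z in(("lid",(.543,-.038),.157),):print((proj(s,[*p,z])-[220,100])*3)
E
```

```text
t: 2.6
tcp_pos: [0.5423, -0.04, 0.1942]
tool_rot: [0.996, -0.094, -0.001, -0.0]
force: [1.0, -0.0, -0.6]
finger_gap: 1.002
t 2.6 tcp [ 0.5423 -0.04    0.1942] gap 1.002 F [ 1.01 -0.02 -0.6 ] q [-0.28  0.44  1.65 -0.    1.06  1.48]
offset mm [ 0.3 -2.1 -0.8] rot [-0.01  0.14 -0.06]
[220.13806398 332.86357858]
[396.71211269 332.67794089]
[182.30724484 332.90335127]
[434.55588716 332.63815458]
[299.88243279 336.43708787]
```

View pics/w4.png

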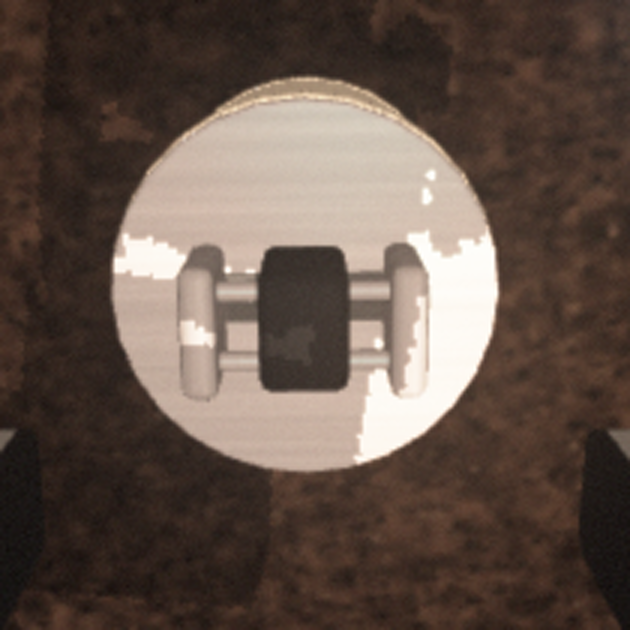

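The lid is within about 1 mm of the jaw centre: buttons span columns 178 to 430 in the crop, and the TCP projects to 308. I'll descend.

```bash
python3 -m crank '[{"grip":0,"offset":[0,-1,20],"angular":[0,0,0]},{"grip":0,"offset":[0,-1,40],"angular":[0,0,0]},{"grip":0,"offset":[0,-1,55],"angular":[0,0,0]},{"grip":0,"offset":[0,-1,65],"angular":[0,0,0]},{"grip":0,"offset":[0,-1,69],"angular":[0,0,0]},{"grip":0,"offset":[0,-1,69],"angular":[0,0,0]},{"grip":0,"offset":[0,-1,69],"angular":[0,0,0]}]' 40; python3 w.py .543 -.038 .125 -10.7
python3 - <<'E'
from h import *
snap("wrist","w5.png")
E
```

```text
t: 3.35
tcp_pos: [0.5442, -0.0385, 0.1267]
tool_rot: [0.996, -0.093, 0.001, 0.0]
force: [-0.1, 1.0, -0.9]
finger_gap: 0.998
t 3.35 tcp [ 0.5442 -0.0385  0.1267] gap 0.998 F [-0.06  0.96 -0.94] q [-0.28  0.53  1.71  0.    0.9   1.48]
offset mm [-1.3 -0.3  1.7] rot [ 0.01 -0.12  0.03]
```

View pics/w5.png

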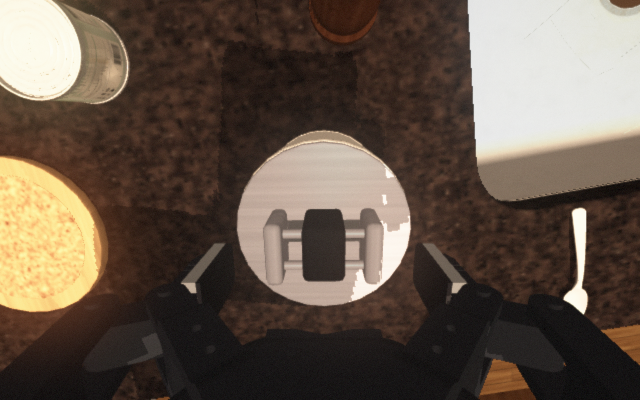

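```bash
python3 -m crank '[{"grip":0.15,"offset":[0,0,0],"angular":[0,0,0]},{"grip":0.25,"offset":[0,0,0],"angular":[0,0,0]},{"grip":0.3,"offset":[0,0,0],"angular":[0,0,0]},{"grip":0.3,"offset":[0,0,0],"angular":[0,0,0]}]' 40; python3 w.py .543 -.038 .125 -10.7
python3 - <<'E'
from h import *
snap("wrist","w6.png")
E
```

```text
t: 3.8
tcp_pos: [0.5436, -0.0383, 0.126]
tool_rot: [0.996, -0.093, 0.0, 0.0]
force: [-1.0, -0.5, 1.3]
finger_gap: 0.702
t 3.8 tcp [ 0.5436 -0.0383  0.126 ] gap 0.702 F [-1.01 -0.51  1.27] q [-0.28  0.53  1.71 -0.    0.9   1.48]
offset mm [-0.6 -0.2  1. ] rot [ 0.   -0.04  0.04]
```

View pics/w6.png

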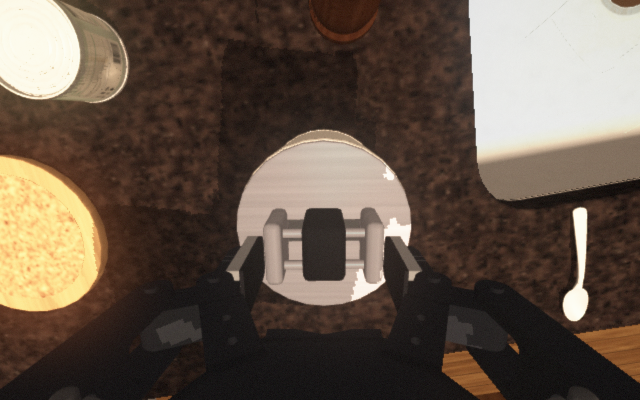

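Both pads are evenly placed just outside the buttons. I'll close.

```bash
python3 -m crank '[{"grip":0.4,"offset":[0,0,0],"angular":[0,0,0]},{"grip":0.5,"offset":[0,0,0],"angular":[0,0,0]},{"grip":0.7,"offset":[0,0,0],"angular":[0,0,0]},{"grip":0.7,"offset":[0,0,0],"angular":[0,0,0]},{"grip":0.7,"offset":[0,0,0],"angular":[0,0,0]},{"grip":0.7,"offset":[0,0,0],"angular":[0,0,0]}]' 50; python3 w.py .543 -.038 .125 -10.7
python3 - <<'E'
from h import *
snap("wrist","w7.png")
E
```

```text
t: 4.45
tcp_pos: [0.5439, -0.0383, 0.1277]
tool_rot: [0.996, -0.093, 0.001, 0.0]
force: [-2.7, 1.0, 13.4]
finger_gap: 0.447
t 4.45 tcp [ 0.5439 -0.0383  0.1277] gap 0.447 F [-2.66  0.95 13.42] q [-0.28  0.53  1.71 -0.    0.9   1.48]
offset mm [-1.  -0.2  2.6] rot [ 0.01 -0.11  0.06]
```

View pics/w7.png

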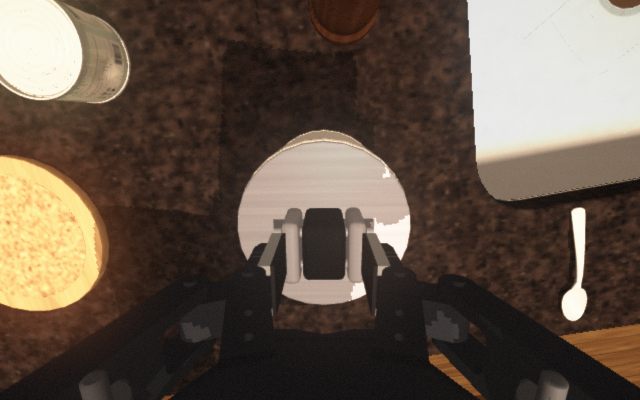

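```bash
python3 - <<'E'
from h import *
a=cv2.imread("pics/w6.png")[190:320,220:430];b=cv2.imread("pics/w7.png")[190:320,220:430]
cv2.imwrite("pics/cmp.png",cv2.resize(np.vstack([a,b]),None,fx=2.3,fy=2.3,interpolation=cv2.INTER_CUBIC))
E
```

```text
(no output)
```

View pics/cmp.png

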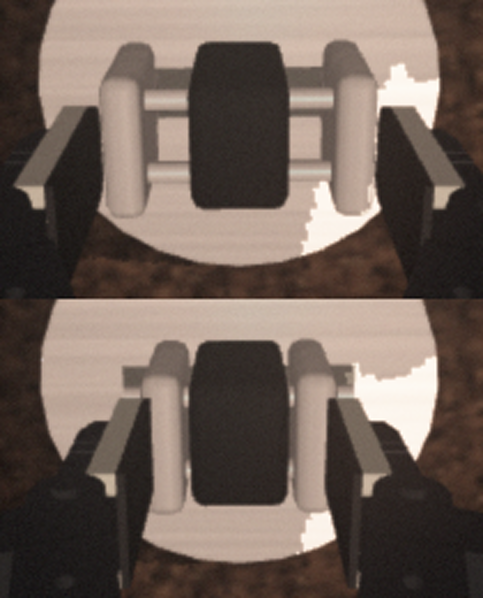

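Both buttons are now fully in, evenly: the outer span went from 276 px to 195 px, about 42–44 mm. I'll lift gently and check that the canister stays.

```bash
python3 -m crank '[{"grip":0.7,"offset":[0,0,-1],"angular":[0,0,0]},{"grip":0.7,"offset":[0,0,-3],"angular":[0,0,0]},{"grip":0.7,"offset":[0,0,-5],"angular":[0,0,0]},{"grip":0.7,"offset":[0,0,-7],"angular":[0,0,0]},{"grip":0.7,"offset":[0,0,-10],"angular":[0,0,0]},{"grip":0.7,"offset":[0,0,-13],"angular":[0,0,0]},{"grip":0.7,"offset":[0,0,-13],"angular":[0,0,0]}]'; python3 w.py .543 -.038 .125 -10.7
python3 - <<'E'
from h import *
snap("side","s8.png",(290,160,390,310),4)
E
```

```text
t: 5.2
tcp_pos: [0.5437, -0.0383, 0.1391]
tool_rot: [0.996, -0.093, 0.0, 0.0]
force: [0.9, -0.4, -2.2]
finger_gap: 0.437
t 5.2 tcp [ 0.5437 -0.0383  0.1391] gap 0.437 F [ 0.92 -0.44 -2.24] q [-0.28  0.51  1.7   0.    0.93  1.48]
offset mm [-0.7 -0.2 14.1] rot [ 0.   -0.04  0.03]
```

View pics/s8.png

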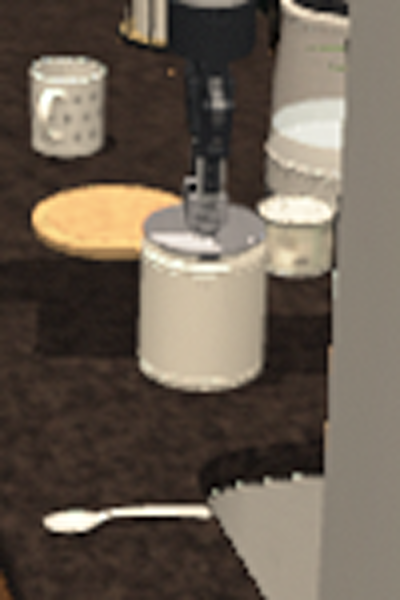

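Wrist load is only about 2.2 N, the lid's weight, and the canister stays put. I'll continue up to clear.

```bash
python3 -m crank '[{"grip":0.7,"offset":[0,0,-10],"angular":[0,0,0]},{"grip":0.7,"offset":[0,0,-25],"angular":[0,0,0]},{"grip":0.7,"offset":[0,0,-40],"angular":[0,0,0]},{"grip":0.7,"offset":[0,0,-55],"angular":[0,0,0]},{"grip":0.7,"offset":[0,0,-65],"angular":[0,0,0]},{"grip":0.7,"offset":[0,0,-65],"angular":[0,0,0]}]'; python3 w.py .55 .276 .205 -10.7
python3 - <<'E'
from h import *
snap("side","s9.png",(290,160,390,310),4)
s,im=snap("wrist","w9.png")
s,im=snap("top","t9.png")
hsv=cv2.cvtColor(im,cv2.COLOR_BGR2HSV)
m=cv2.inRange(hsv,(8,70,130),(30,255,255)); m[:, :215]=0; m[:,300:]=0; m[:160]=0; m[245:]=0
c=max(cv2.findContours(m,cv2.RETR_EXTERNAL,cv2.CHAIN_APPROX_NONE)[0],key=cv2.contourArea); e=cv2.fitEllipse(c); print("trivet",e,ray(s,*e[0],0.012))
E
```

```text
t: 5.85
tcp_pos: [0.5445, -0.0385, 0.2056]
tool_rot: [0.996, -0.093, 0.002, 0.0]
force: [0.2, -1.4, -1.9]
finger_gap: 0.44
t 5.85 tcp [ 0.5445 -0.0385  0.2056] gap 0.44 F [ 0.19 -1.41 -1.91] q [-0.28  0.42  1.64  0.    1.08  1.48]
offset mm [-5.280e+01 -3.101e+02  3.000e-01] rot [ 0.02 -0.23  0.04]
trivet ((256.9788818359375, 200.77557373046875), (51.02370071411133, 52.321956634521484), 66.28146362304688) [0.54753537 0.27815653 0.012     ]
```

View pics/s9.png

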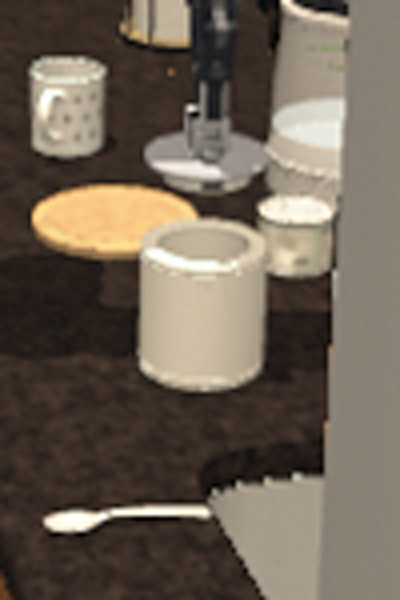

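View pics/w9.png

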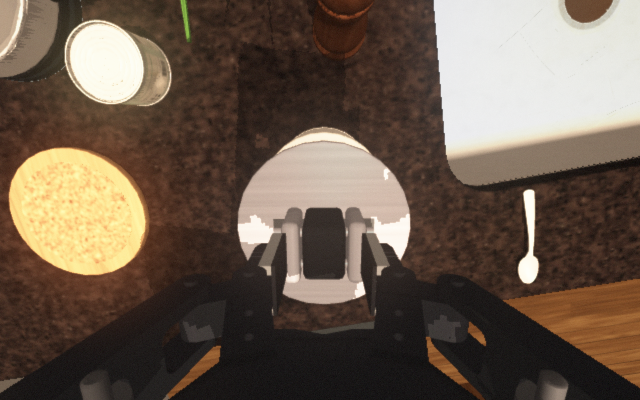

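The lid is clear, held square, and the canister stands open where it was. I'll carry the lid to the trivet, keeping the height.

```bash
python3 -m crank '[{"grip":0.7,"offset":[-3,-15,0],"angular":[0,0,0]},{"grip":0.7,"offset":[-8,-45,0],"angular":[0,0,0]},{"grip":0.7,"offset":[-14,-82,0],"angular":[0,0,0]},{"grip":0.7,"offset":[-21,-120,0],"angular":[0,0,0]},{"grip":0.7,"offset":[-27,-160,0],"angular":[0,0,0]},{"grip":0.7,"offset":[-34,-200,0],"angular":[0,0,0]},{"grip":0.7,"offset":[-41,-240,0],"angular":[0,0,0]},{"grip":0.7,"offset":[-47,-275,0],"angular":[0,0,0]},{"grip":0.7,"offset":[-51,-300,0],"angular":[0,0,0]},{"grip":0.7,"offset":[-53,-310,0],"angular":[0,0,0]}]';  python3 -m crank '[{"grip":0.7,"offset":[0,0,0],"angular":[0,0,0]},{"grip":0.7,"offset":[0,0,0],"angular":[0,0,0]}]'; python3 w.py .55 .276 .205 -10.7
python3 - <<'E'
from h import *
snap("side","s10.png",(270,140,390,290),4)
snap("wrist","w10.png")
E
```

```text
t: 7.0
tcp_pos: [0.5472, 0.2797, 0.2027]
tool_rot: [0.996, -0.091, -0.001, -0.0]
force: [0.5, 0.4, -2.8]
finger_gap: 0.439
t: 7.2
tcp_pos: [0.548, 0.2756, 0.2031]
tool_rot: [0.996, -0.093, -0.001, 0.001]
force: [-0.6, 0.7, -2.3]
finger_gap: 0.438
t 7.2 tcp [0.548  0.2756 0.2031] gap 0.438 F [-0.63  0.68 -2.33] q [ 0.28  0.52  1.47 -0.    1.16  2.04]
offset mm [ 1.9 -0.8 -1.9] rot [0.08 0.07 0.05]
```

View pics/s10.png

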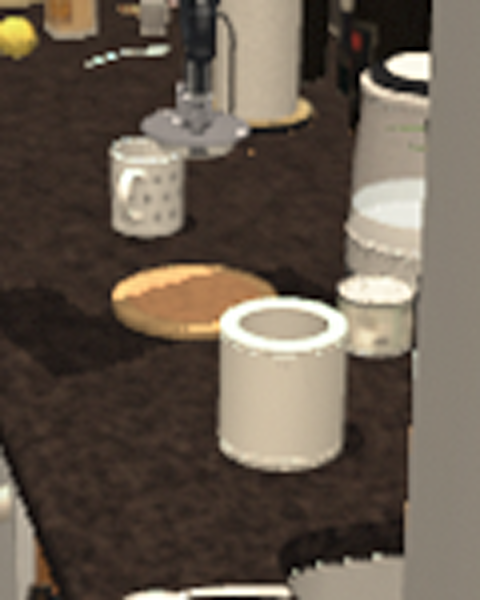

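View pics/w10.png

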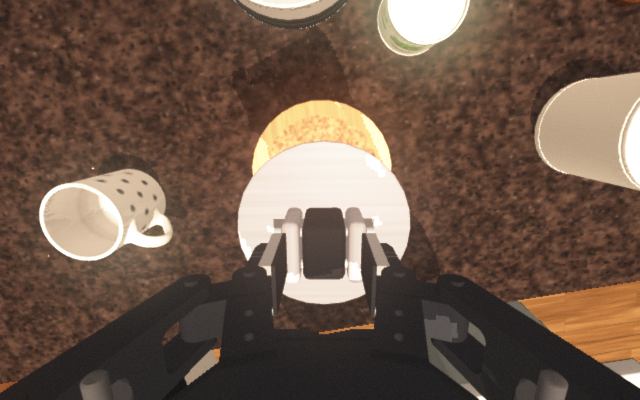

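```bash
python3 -m crank '[{"grip":0.7,"offset":[1,0,15],"angular":[0,0,0]},{"grip":0.7,"offset":[2,0,40],"angular":[0,0,0]},{"grip":0.7,"offset":[2,0,65],"angular":[0,0,0]},{"grip":0.7,"offset":[2,0,90],"angular":[0,0,0]},{"grip":0.7,"offset":[2,0,115],"angular":[0,0,0]},{"grip":0.7,"offset":[2,0,135],"angular":[0,0,0]},{"grip":0.7,"offset":[2,0,147],"angular":[0,0,0]},{"grip":0.7,"offset":[2,0,152],"angular":[0,0,0]},{"grip":0.7,"offset":[2,0,152],"angular":[0,0,0]},{"grip":0.7,"offset":[2,0,152],"angular":[0,0,0]}]';  python3 w.py .55 .276 .0395 -10.7
python3 - <<'E'
from h import *
snap("side","s11.png",(270,140,390,290),4)
snap("wrist","w11.png")
E
```

```text
t: 8.3
tcp_pos: [0.5515, 0.2759, 0.0527]
tool_rot: [0.996, -0.093, 0.001, -0.0]
force: [0.2, 0.3, -2.4]
finger_gap: 0.441
t 8.3 tcp [0.5515 0.2759 0.0527] gap 0.441 F [ 0.21  0.31 -2.4 ] q [0.28 0.72 1.57 0.   0.85 2.04]
offset mm [-1.5  0.2 13.2] rot [-0.05 -0.1   0.01]
```

View pics/s11.png

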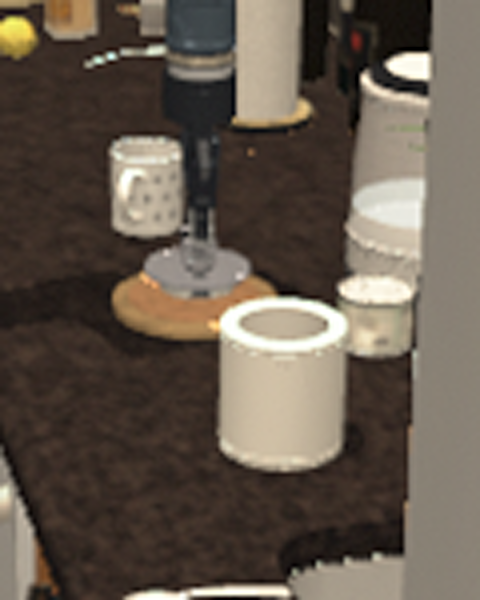

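View pics/w11.png

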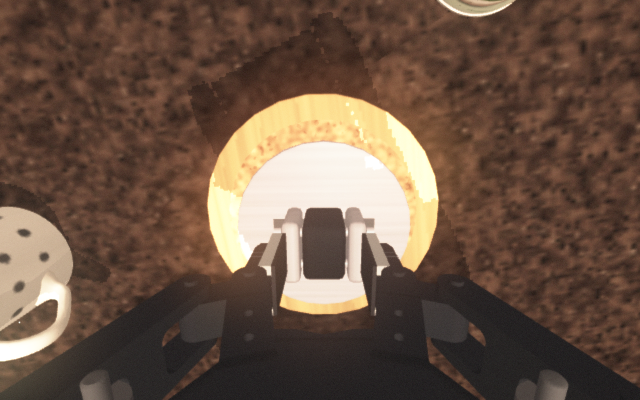

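The lid is centred over the trivet, about 13 mm up. I'll lower the rest in small steps.

```bash
python3 -m crank '[{"grip":0.7,"offset":[0,0,3],"angular":[0,0,0]},{"grip":0.7,"offset":[0,0,5],"angular":[0,0,0]},{"grip":0.7,"offset":[0,0,7],"angular":[0,0,0]},{"grip":0.7,"offset":[0,0,9],"angular":[0,0,0]},{"grip":0.7,"offset":[0,0,10.5],"angular":[0,0,0]},{"grip":0.7,"offset":[0,0,10.5],"angular":[0,0,0]},{"grip":0.7,"offset":[0,0,10.5],"angular":[0,0,0]}]';  python3 w.py .55 .276 .0395 -10.7
```

```text
t: 9.1
tcp_pos: [0.5506, 0.2759, 0.0412]
tool_rot: [0.996, -0.093, 0.0, -0.0]
force: [0.1, -0.4, -2.5]
finger_gap: 0.435
t 9.1 tcp [0.5506 0.2759 0.0412] gap 0.435 F [ 0.08 -0.44 -2.46] q [ 0.28  0.73  1.58 -0.    0.83  2.04]
offset mm [-0.6 -0.   1.7] rot [-0.   -0.    0.04]
```

```bash
python3 -m crank '[{"grip":0.7,"offset":[0,0,1],"angular":[0,0,0]},{"grip":0.7,"offset":[0,0,1],"angular":[0,0,0]}]'; python3 -m crank '[{"grip":0.7,"offset":[0,0,1],"angular":[0,0,0]},{"grip":0.7,"offset":[0,0,1],"angular":[0,0,0]}]';python3 w.py .55 .276 .0395 -10.7
```

```text
t: 9.3
tcp_pos: [0.5507, 0.2759, 0.0409]
tool_rot: [0.996, -0.093, 0.0, -0.0]
force: [-2.3, -0.1, 3.5]
finger_gap: 0.439
t: 9.5
tcp_pos: [0.5508, 0.2759, 0.0409]
tool_rot: [0.996, -0.093, 0.0, -0.0]
force: [-3.2, -1.2, 8.8]
finger_gap: 0.435
t 9.5 tcp [0.5508 0.2759 0.0409] gap 0.435 F [-3.21 -1.23  8.78] q [ 0.28  0.73  1.58 -0.    0.83  2.04]
offset mm [-0.8  0.   1.4] rot [-0.01 -0.04  0.05]
```

The lid is seated (upward force about 9 N). I'll release gradually.

```bash
python3 -m crank '[{"grip":0.5,"offset":[0,0,0],"angular":[0,0,0]},{"grip":0.45,"offset":[0,0,0],"angular":[0,0,0]},{"grip":0.4,"offset":[0,0,0],"angular":[0,0,0]},{"grip":0.35,"offset":[0,0,0],"angular":[0,0,0]},{"grip":0.3,"offset":[0,0,0],"angular":[0,0,0]},{"grip":0.2,"offset":[0,0,0],"angular":[0,0,0]},{"grip":0.1,"offset":[0,0,0],"angular":[0,0,0]},{"grip":0.0,"offset":[0,0,0],"angular":[0,0,0]},{"grip":0.0,"offset":[0,0,0],"angular":[0,0,0]}]' 20; python3 w.py .55 .276 .0395 -10.7
python3 - <<'E'
from h import *
snap("wrist","w12.png")
E
```

```text
t: 10.4
tcp_pos: [0.5508, 0.2759, 0.0394]
tool_rot: [0.996, -0.093, 0.0, -0.0]
force: [-0.2, -0.1, 0.5]
finger_gap: 1.001
t 10.4 tcp [0.5508 0.2759 0.0394] gap 1.001 F [-0.23 -0.14  0.53] q [0.28 0.74 1.58 0.   0.83 2.04]
offset mm [-0.8  0.1 -0.1] rot [-0.01 -0.02  0.03]
```

View pics/w12.png

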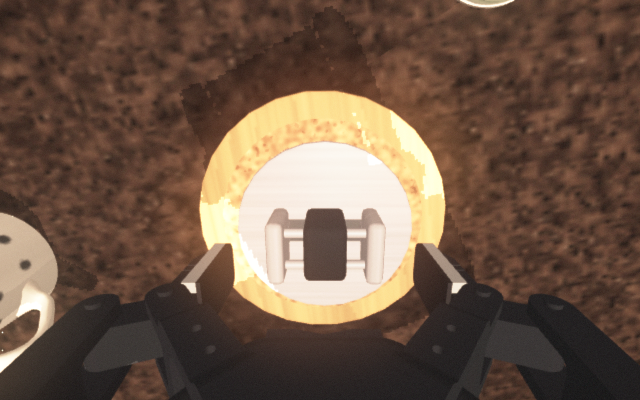

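The buttons have sprung out (266–385 px, as when free) and the fingers are clear. I'll withdraw straight up.

```bash
python3 -m crank '[{"grip":0,"offset":[0,0,-10],"angular":[0,0,0]},{"grip":0,"offset":[0,0,-30],"angular":[0,0,0]},{"grip":0,"offset":[0,0,-60],"angular":[0,0,0]},{"grip":0,"offset":[0,0,-100],"angular":[0,0,0]},{"grip":0,"offset":[0,0,-140],"angular":[0,0,0]},{"grip":0,"offset":[0,0,-170],"angular":[0,0,0]},{"grip":0,"offset":[0,0,-180],"angular":[0,0,0]},{"grip":0,"offset":[0,0,-180],"angular":[0,0,0]},{"grip":0,"offset":[0,0,-180],"angular":[0,0,0]}]'; python3 w.py .55 .276 .2 -10.7
python3 - <<'E'
from h import *
snap("wrist","w13.png")
snap("side","s13.png",(270,140,390,290),4)
snap("top","t13.png")
E
```

```text
t: 11.35
tcp_pos: [0.5495, 0.2755, 0.218]
tool_rot: [0.996, -0.093, -0.001, 0.0]
force: [0.6, -0.1, -0.4]
finger_gap: 1.002
t 11.35 tcp [0.5495 0.2755 0.218 ] gap 1.002 F [ 0.57 -0.06 -0.38] q [0.28 0.5  1.45 0.   1.2  2.04]
offset mm [ 0.4 -0.6 18. ] rot [0.06 0.13 0.03]
```

View pics/w13.png

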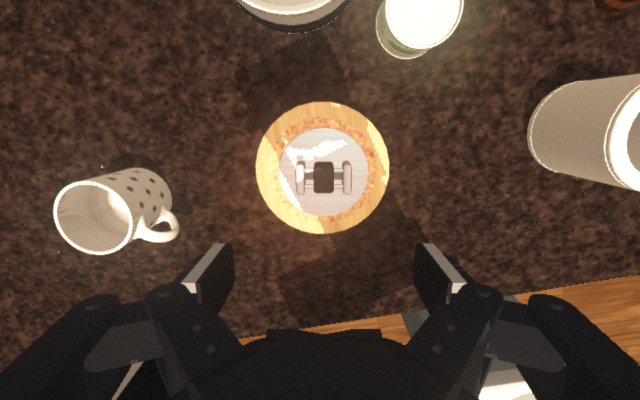

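View pics/s13.png

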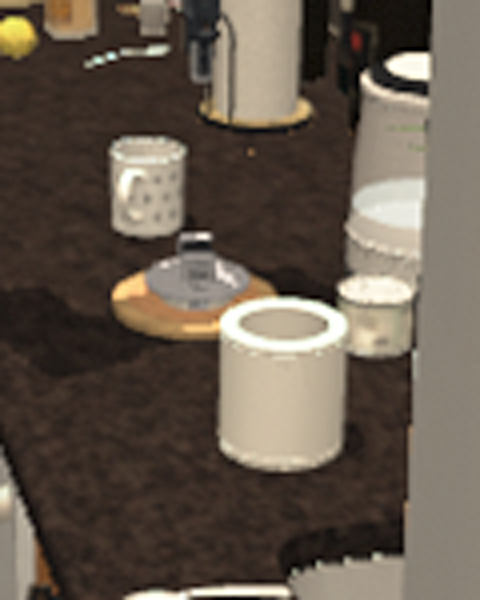

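View pics/t13.png

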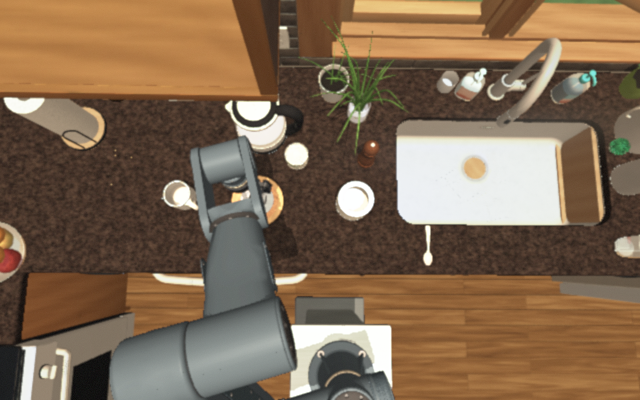

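The lid stands upright in the middle of the trivet with its buttons out, at wrist pixel (323,172). The canister (355,200 in the top view) and the bystanders are where they were, and the gripper is clear.

```bash
python3 -c "
from station import manip
print(manip.sign_off())"
```

```text
the job is handed in; nothing more can be done
None
```

I opened the canister and set the lid upright in the middle of the trivet, then handed the job in at about 11.5 s of the 43 s allowed. The sign-off reports no verdict.

I pinched both buttons fully in and lifted. The wrist load was only about the lid's weight, so the catches had let go. I lowered the lid until the upward force reached about 9 N, opened the fingers and withdrew about 180 mm straight up.

**Final pictures:**
- The lid sits within a few mm of the trivet's centre. Its buttons are sprung out, at the same width in pixels as when free.
- The canister stands open where it was. The mug, tin, pepper mill and teaspoon look unmoved, and the robot touches nothing.

**Checks that disagreed:**
- **Position:** the top and wrist cameras differed by about 4–6 mm on where the lid and trivet were. I used values between the two for the hover, then centred on the lid from a closer wrist view.
- **Gripper opening:** with the buttons pinched, the gripper read about 38 mm where 44 mm was expected. The wrist picture gave about 42 mm over the buttons and showed both pressed evenly, so I carried on.

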